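Bolt the graver case

TASK

Bolt the lid of the wooden graver case: with one fingertip press the long spring catch plate on its lid fully down and hold it there while the other finger pushes the upright thumb plate of the bolt along until the bolt is fully home through its keeper; then let the catch spring up again behind the bolt and come clear. Keep the catch down for the whole slide, push gently, grip or lift nothing, and leave the tools and jars on and around the case where they are.

Things in the scene. Friction and masses are not known exactly. Their poses are not given: they have to be found in the camera images.
- case: Dark wooden case, brass corners, fixed; 200 (x) x 300 (y) x 80 mm high; origin: centre of underside, on the bench. Bolt and catch lie along case y on its lid. Bolt bar: 20 mm wide, top 107 mm above bench, at x = +28 mm, slides to +y under two bridges (113 mm high, y = 40-48, 70-78 mm) into a like keeper (y = 105-121 mm). The catch's tooth (y = 0) blocks a comb on the bar until pressed.
- catch_plate: Pressing plate of the spring catch: ribbed steel strip 24 mm wide (x), 130 mm long (y). Origin: centre of its top face, axes as the case's; at rest at case x = -28, y = -20 mm, 123 mm above the bench, reaching from case y = -85 to +45 mm. It moves only straight down, as one piece wherever pressed; a fingertip may slide along it. Springs back by itself.
- catch (a joint): How far the catch is pressed, m: 0 = up (locking), 0.010 = fully down at its stop. The spring needs about 2 N to start, 6.3 N at the stop. The bolt is free from about 0.006 on; if let up midway, the tooth drops into the next gap of the comb and blocks the bolt again.
- thumb_plate: Upright steel thumb plate standing on the bolt bar, 24 mm wide (its x), 10 mm thick (its y), rising from 107 to 142 mm above the bench. Origin at the middle of its foot, on the bar's top; axes parallel to the case's. It is pushed towards +y. With the bolt drawn it is at case y = -35 mm, home at +25 mm.
- thumb_back (a point): Middle of the thumb plate's back face (the face to push, looking to case -y), 129 mm above the bench; axes as the case's. A fingertip on the fully pressed catch plate stands 113 mm above the bench; the other fingertip, at the same height and 56 mm across (case x = +28 mm), meets the thumb plate and clears the bar by 6 mm.
- bolt (a joint): How far the bolt is pushed, m: 0 = drawn, 0.060 = fully home against its stop. It starts somewhere between 0 and 0.005 (it has that much play in the catch) and slides with a friction of about 2.5 N. From 0.054 on the catch can spring up and lock it home.
- graver_a: Loose graver (wooden handle 60 mm, steel blade, 17 mm wide, 14 mm high) lying on the lid, along the far (+x) edge of the case. Origin under the joint of handle and blade. Leave alone.
- graver_b: Loose graver like the other, blade 55 mm, lying on the bench beside the case's +x side. Origin under the joint of handle and blade. Leave alone.
- whetstone: Loose grey whetstone 30 x 90 x 18 mm lying on the lid near the case's -x edge. Origin at the centre of its underside. Leave alone.
- ink_jar: Loose glass jar, 56 mm across, 65 mm high, standing on the bench to one side of the case. Origin at the centre of its underside. Leave alone.
- tape_roll: Loose cardboard ring, 76 mm across, 24 mm high, on the bench to one side of the case. Origin at the centre of its underside. Leave alone.
- sanding_block: Loose cork block 65 x 42 x 30 mm on the bench to one side of the case. Origin at the centre of its underside. Leave alone.
- water_cup: Loose white cup, 68 mm across, 75 mm high, on the bench to one side of the case. Origin at the centre of its underside. Leave alone.

How it is judged:
On the way, in this order (a step that is already met when the one before it is completed fails the run):
1. the catch is held down while the bolt is still drawn (value of joint catch above 0.006 m and value of joint bolt below 0.012 m), for 0.1 s.
2. the bolt is home with the catch still held down (value of joint catch above 0.005 m and value of joint bolt above 0.054 m), for 0.05 s.
At the end, for the whole second after the job is handed in: The bolt is home (at least 53 of its 60 mm) and the catch has sprung up behind it (less than 2 mm down); the loose things are at rest within 20 mm of where they stood (value of joint bolt above 0.053 m and value of joint catch below 0.002 m and linear speed of each of graver_a, graver_b, whetstone, ink_jar, tape_roll, sanding_block, water_cup below 0.02 m/s and distance of each of graver_a, graver_b, whetstone, ink_jar, tape_roll, sanding_block, water_cup from where it was at the start of the episode below 0.02 m); the robot touches nothing.
It fails at once if the catch is let up in the middle of the slide (value of joint bolt between 0.01 and 0.05 m and value of joint catch below 0.003 m).
It fails at once if a loose thing is lifted, carried or pushed more than 20 mm (distance of any of graver_a, graver_b, whetstone, ink_jar, tape_roll, sanding_block, water_cup from where it was at the start of the episode above 0.02 m).
It fails at once if the thumb plate or the catch plate is pinched or forced (more than 40 N) (contact force between the fingers and thumb_plate above 40 N or contact force between the fingers and catch_plate above 40 N).
It also fails if it takes over 38 s, if anything falls off the work surface, if the arm or the gripper's body presses on something with over 40 N, if the wrist force passes 120 N, or if a joint passes its speed limit or range.

ROBOT

A 6-joint arm with a two-finger parallel gripper is mounted at the origin on the work surface. World frame = base frame: x ahead of the robot, y to its left, z up, the work surface at z = 0. Lengths are in m, angles in rad, forces in N, time in s.
With the tool pointing down it reaches from about 0.4 to 0.825 m from the base axis. Payload 7 kg.
Tool frame: the origin (TCP) lies at the very end of the fingers, on their centre line; the grasp point (between the pads) lies 19 mm behind it; z points along the fingers, y is the direction in which the jaws open and shut (so a half turn about z gives the same grasp; the last joint's range is limited). The gripper opens to 88 mm and grips with 3 to 60 N. Pads are 19 mm wide; open, the fingers measure 130 mm over their backs; the gripper's body (78 mm by 193 mm) begins 47 mm behind the grasp point.
Start: joints at [-1.045, 0.359, 0.012, 0, -1.224, -0.288], TCP at [0.159, -0.656, 0.227] pointing down, gripper open.
Joint ranges: [-3.07, 3.07], [-1.43, 2.12], [-1.02, 1.25], [-3.03, 1.67], [-3.05, -0], [-3.03, 3.03]. Speed limits (rad/s): [2.39, 2.39, 3.01, 3.14, 3.14, 3.14].

INTERFACE

Orientations are given as [roll, pitch, yaw] about the fixed x, y, z axes, in that order (R = Rz(yaw) Ry(pitch) Rx(roll)).
In Python, from station import arm gives the robot as it stands.
- The arm moves only by the shell command python3 -m inch 'ROWS' [FORCE]. ROWS is text: rows parted by semicolons, each of 7 numbers parted by spaces: the closure, from 0 (fully open) to 1 (shut), then the shift along the tool's x, y, z each as a share of 300 mm, from -1 to 1, then the turn, a rotation vector about the tool's x, y, z each as a share of 60 degrees, from -1 to 1. In form: grip tx ty tz rx ry rz; .... A call has 1 to 12 rows; each row is the pose to reach, as a shift and turn from the pose commanded when the call began, along the tool's axes at that moment; what a row does not reach only later rows make up. A row lasts 1/10 s, in which the tool goes at most 50 mm and 8.59 degrees, less where a joint would pass 70% of its speed; a pose out of reach is approached as far as the arm can. A call with a number of a shift or a turn outside -1 to 1 is refused whole. A call with a gripper value outside its range is refused whole. The fingers move at their own pace and stop on an object; FORCE is the grip in N (left out, the last holds). Time passes only in rows, so rows that repeat a pose let the fingers close. It gives the time, the measured TCP pose, the force and the opening at its end, in the units of the state.
- arm.get_state(): the state, without advancing time (a new reading comes with each control period).
- arm.grab_frame(name): name is "scene" or "side" or "wrist"; returns a dict with "img" (400x640x3 uint8, red, green, blue), "range_z" (400x640 float32, m along the optical axis (not along the pixel's ray), 0 where there is no reading), "fx", "fy", "cx", "cy" (pixels), "dist" ([k1, k2, p1, p2, k3] as OpenCV has them; the pictures are not rectified), "extrinsics" (4x4, takes a point from world to camera coordinates); the wrist camera has in their place "tool_from_camera" (4x4, takes a point from camera to tool coordinates, whose origin is the TCP and whose axes are the flange's). Camera axes: x right, y up, looking along -z (the intrinsics and any distortion apply to the point x, -y, -z); pixel columns grow to the right and rows downward; lengths in m; the calibration is good to about 2 mm. A picture is of the moment at which its call begins: read the wrist's pose just before it.
- arm.job_done(): hands the job in, once; it reports no verdict.
The state is a dict: "t": time; "q": joint angles; "qd": joint speeds; "joint_efforts": joint torques, N m; "eef_pos": TCP position; "ee_rot": TCP orientation; "force": force on the tool from outside, world axes, zero at the start; "moment": the same for the moment, N m; "width": finger opening in m.
Only numpy, scipy, OpenCV 4.12 (cv2) and the standard library are available. Lean on these libraries where they do the work, as an engineer would, in place of code of your own. Each camera call takes 0.05 s, during which the arm holds its last target.

## Working session

There is one attempt and no reset: what is moved stays moved. The work goes in short steps, Python scripts to look and compute and a shell command to move; the robot and the scene stay as the last step left them, time stands still between calls to the robot, and variables do not carry over. Pictures are saved under pics/ and viewed, and the job is handed in when it is done.

```bash
ls; mkdir -p pics
python3 - <<'E'
from station import arm
import cv2,numpy as np,pickle
s=arm.get_state()
print({k:np.round(v,4) for k,v in s.items()})
for n in("scene","side"):
    f=arm.grab_frame(n);pickle.dump(f,open(f'{n}.pkl','wb'))
    cv2.imwrite(f'pics/{n}0.png',f['img'][:,:,::-1])
    print(n,f['fx'],f['cx'],f['cy'],f['dist'],np.round(f['extrinsics'],3).tolist())
E
```

```text
pics
{'t': np.float64(0.0), 'q': array([-1.0449e+00,  3.5940e-01,  1.1100e-02, -3.0000e-04, -1.2241e+00,
       -2.8810e-01]), 'qd': array([ 0.0017, -0.0011, -0.0006,  0.0011,  0.0001,  0.0003]), 'joint_efforts': array([ 1.00000e-04, -5.82715e+01,  2.93064e+01,  6.99770e+00,
        7.00000e-03, -1.00000e-04]), 'eef_pos': array([ 0.1589, -0.6556,  0.2257]), 'ee_rot': array([ 3.1400e+00, -1.0000e-04, -2.9039e+00]), 'force': array([ 0.1545, -0.312 ,  0.0613]), 'moment': array([ 0.0512, -0.0025, -0.0249]), 'width': np.float64(0.0873)}
scene 452.32453155826636 321.9008096220639 196.7951918579045 [0.02804668 0.         0.         0.         0.        ] [[0.039, 0.999, -0.016, -0.028], [-0.638, 0.037, 0.769, 0.289], [0.769, -0.02, 0.639, -1.611], [0.0, 0.0, 0.0, 1.0]]
side 503.9143396799644 327.8000539226225 195.21574813723575 [-0.16197672  0.          0.          0.          0.        ] [[-0.965, -0.262, 0.005, 0.587], [0.196, -0.709, 0.678, -0.193], [-0.174, 0.655, 0.735, -1.385], [0.0, 0.0, 0.0, 1.0]]
```

View pics/scene0.png

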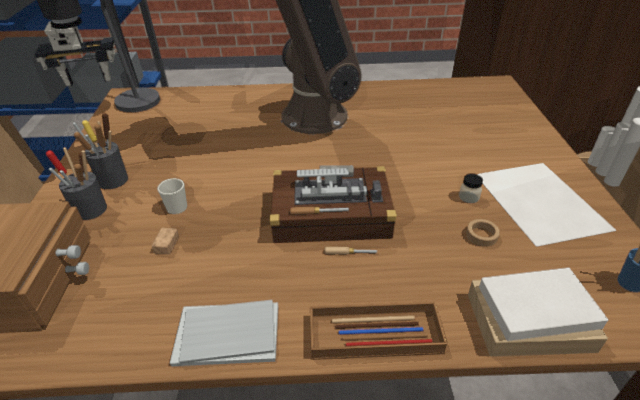

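View pics/side0.png

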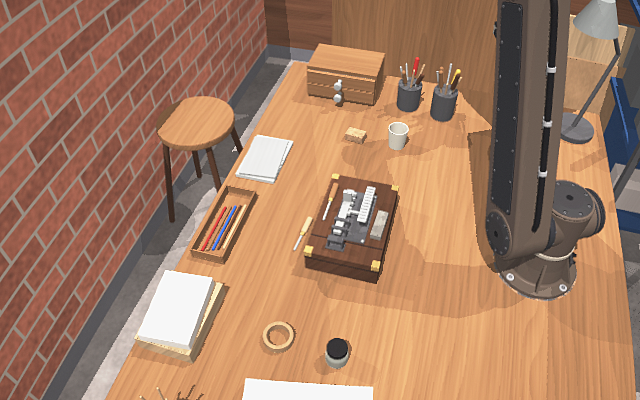

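The scene camera shows the case near (332,203) with the bolt toward image right. The cup is at (173,195), the jar at (471,188), and the tape roll at (483,232). Next I'll enlarge it and build a top-down map.

```bash
cat > h.py <<'E'
import numpy as np,cv2,pickle
def world(f,T=None):
    h,w=f['range_z'].shape
    K=np.array([[f['fx'],0,f['cx']],[0,f['fy'],f['cy']],[0,0,1.]])
    u,v=np.meshgrid(np.arange(w),np.arange(h))
    p=cv2.undistortPoints(np.stack([u,v],-1).reshape(-1,1,2).astype(float),K,np.array(f['dist'])).reshape(h,w,2)
    z=f['range_z']
    c=np.stack([p[...,0]*z,-p[...,1]*z,-z,np.ones_like(z)],-1)
    M=np.linalg.inv(f['extrinsics']) if T is None else T
    P=(c@np.array(M).T)[...,:3]; P[z<=0]=np.nan
    return P
def proj(f,X):
    K=np.array([[f['fx'],0,f['cx']],[0,f['fy'],f['cy']],[0,0,1.]])
    c=np.c_[X,np.ones(len(X))]@np.array(f['extrinsics']).T
    q=np.stack([c[:,0]/-c[:,2],-c[:,1]/-c[:,2],np.ones(len(X))],-1)
    return cv2.projectPoints(q,np.zeros(3),np.zeros(3),K,np.array(f['dist']))[0].reshape(-1,2)
E
python3 - <<'E'
from h import *
f=pickle.load(open('scene.pkl','rb'));P=world(f)
# lid corners: points z in 0.07..0.09
for n in('scene','side'):
    f=pickle.load(open(n+'.pkl','rb'));P=world(f).reshape(-1,3)
    m=(abs(P[:,2]-0.08)<.006)&(P[:,0]>.3)&(P[:,0]<.8)&(abs(P[:,1])<.3)
    r=cv2.minAreaRect((P[m][:,:2]*1000).astype(np.float32)); print(n,m.sum(),r,cv2.boxPoints(r).tolist(),np.median(P[m][:,2]))
    m=(P[:,2]>.085)&(P[:,2]<.15)&(P[:,0]>.4)&(P[:,0]<.75)&(abs(P[:,1])<.2)
    Q=P[m]
    print(len(Q),np.nanmedian(Q,0),Q.max(0))
    m=(abs(P[:,2]-0.123)<.004)&(P[:,0]>.3)&(P[:,0]<.8)&(abs(P[:,1])<.2)
    print('plate',cv2.minAreaRect((P[m][:,:2]*1000).astype(np.float32)),m.sum())
f=pickle.load(open('scene.pkl','rb'))
cv2.imwrite('pics/c1.png',cv2.resize(f['img'][155:265,260:410,::-1],None,fx=5.3,fy=5.3,interpolation=2))
f=pickle.load(open('side.pkl','rb'))
cv2.imwrite('pics/c2.png',cv2.resize(f['img'][165:290,280:420,::-1],None,fx=4.8,fy=4.8,interpolation=2))
E
```

```text
scene 4164 ((526.9501953125, 30.58159637451172), (209.19960021972656, 300.68475341796875), 0.34592798352241516) [[421.444580078125, 180.28970336914062], [423.260009765625, -120.38955688476562], [632.455810546875, -119.12651062011719], [630.640380859375, 181.55274963378906]] 0.08012778236906726
2034 [0.55455685 0.02930019 0.10437618] [0.61597705 0.15136051 0.14474278]
plate ((500.5331726074219, 10.195556640625), (96.15007019042969, 109.88738250732422), 39.34379959106445) 326
side 4444 ((526.2816772460938, 33.25761413574219), (202.3322296142578, 305.4734802246094), 0.08178386092185974) [[424.89764404296875, 185.84979248046875], [425.33367919921875, -119.62337493896484], [627.6657104492188, -119.33456420898438], [627.2296752929688, 186.13861083984375]] 0.07907520773538534
1528 [0.53236629 0.04382028 0.10558992] [0.61265042 0.18427977 0.14551308]
plate ((496.28631591796875, 15.403656005859375), (94.64219665527344, 108.64579772949219), 38.83307647705078) 296
```

View pics/c1.png

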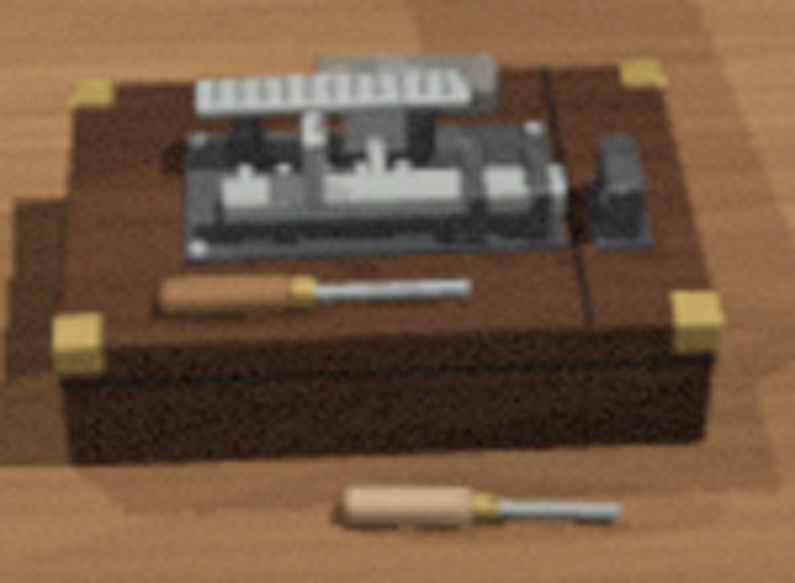

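View pics/c2.png

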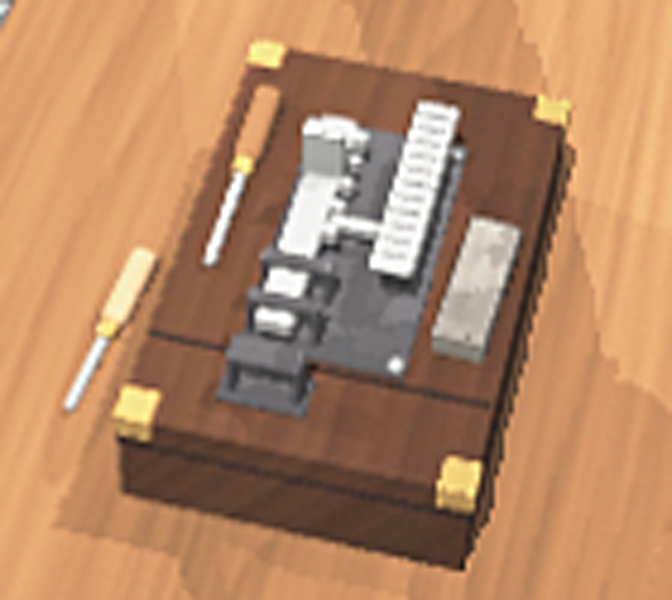

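Run:
```python
from h import *
f=pickle.load(open('scene.pkl','rb'));P=world(f)
for n,(u,v) in dict(pot1=(105,165),pot2=(85,195),pen=(106,122),lampbase=(137,100),lamppost=(120,50),grip=(63,75),cup=(173,185),jar=(471,180)).items(): print(n,np.round(P[v,u],3))
# thumb plate: z>0.128 within case
for n in('scene','side'):
    f=pickle.load(open(n+'.pkl','rb'));P=world(f).reshape(-1,3)
    m=(P[:,2]>.117)&(P[:,2]<.15)&(P[:,0]>.4)&(P[:,0]<.65)&(abs(P[:,1])<.2)
    Q=P[m]
    for s,c in(('catch',Q[(Q[:,0]<.525)]),('thumb',Q[Q[:,0]>=.53])):
        print(n,s,len(c),np.round(np.percentile(c,[1,50,99],axis=0),4).tolist())
        if s=='catch':print(cv2.minAreaRect((c[:,:2]*1000).astype(np.float32)),np.polyfit(c[:,1],c[:,0],1))
# edge reprojection sanity: corners of case for guess
C=lambda x,y,z:(.527+x,.032+y,z)
X=np.array([C(sx*.1,sy*.15,.08) for sx in(-1,1) for sy in(-1,1)]+[C(-.028+sx*.012,-.02+sy*.065,.123) for sx in(-1,1) for sy in(-1,1)])
for n,o,k in(('scene',(260,155),5.3),('side',(280,165),4.8)):
    f=pickle.load(open(n+'.pkl','rb'));print(n,np.round((proj(f,X)-o)*k).tolist())
```

```text
pot1 [ 0.379 -0.584  0.081]
pot2 [ 0.505 -0.594  0.078]
pen [ 0.322 -0.567  0.183]
lampbase [-0.127 -0.652  0.016]
lamppost [-0.172 -0.675  0.188]
grip [ 0.186 -0.705  0.258]
cup [ 0.443 -0.392  0.052]
jar [0.486 0.406 0.066]
scene catch 347 [[0.4874, -0.0524, 0.1171], [0.5032, 0.0112, 0.1224], [0.5135, 0.0738, 0.1254]]
((499.1485595703125, 11.068412780761719), (127.39810180664062, 30.02436065673828), 89.96078491210938) [-1.69771158e-05  5.02072587e-01]
scene thumb 59 [[0.5444, -0.0052, 0.1176], [0.5646, -0.0003, 0.1378], [0.5699, 0.0342, 0.1446]]
side catch 311 [[0.4859, -0.049, 0.1173], [0.4976, 0.0152, 0.1217], [0.5096, 0.0767, 0.1261]]
((497.9607238769531, 12.996341705322266), (131.70895385742188, 24.375795364379883), 89.82848358154297) [0.00252367 0.49766377]
side thumb 76 [[0.542, -0.0041, 0.1175], [0.5529, 0.005, 0.1335], [0.5648, 0.0268, 0.1451]]
scene [[73.0, 78.0], [656.0, 57.0], [53.0, 342.0], [720.0, 317.0], [195.0, 75.0], [464.0, 65.0], [195.0, 105.0], [468.0, 95.0]]
side [[566.0, 99.0], [469.0, 491.0], [251.0, 37.0], [110.0, 411.0], [454.0, 106.0], [407.0, 271.0], [414.0, 98.0], [364.0, 262.0]]
```

```bash
python3 -m inch '0 0 0 -0.17 0 0 0; 0 -0.15 0.15 -0.25 0 0 -0.1; 0 -0.845 0.88 -0.25 0 0 -0.637; 0 -0.845 0.88 -0.25 0 0 -0.637; 0 -0.845 0.88 -0.25 0 0 -0.637; 0 -0.845 0.88 -0.25 0 0 -0.637; 0 -0.845 0.88 -0.25 0 0 -0.637; 0 -0.845 0.88 -0.25 0 0 -0.637; 0 -0.845 0.88 -0.25 0 0 -0.637; 0 -0.845 0.88 -0.25 0 0 -0.637; 0 -0.845 0.88 -0.25 0 0 -0.637'
cat > d.py <<'E'
import sys,numpy as np
from station import arm
from scipy.spatial.transform import Rotation as R
s=arm.get_state();r=R.from_euler('xyz',s['ee_rot'])
t=np.array([float(a) for a in sys.argv[1:4]]);yaw=float(sys.argv[4])
g=R.from_euler('xyz',[np.pi,0,yaw])
print('t',round(float(s['t']),2),'pos',np.round(s['eef_pos'],4),'rot',np.round(s['ee_rot'],4),'F',np.round(s['force'],1),'w',round(float(s['width']),4),'q',np.round(s['q'],2))
print('shift',np.round(r.inv().apply(t-s['eef_pos'])/.3,4),'turn',np.round((r.inv()*g).as_rotvec()/np.radians(60),4))
E
python3 d.py .527 -.023 .30 -1.5708
```

```text
t: 1.2
eef_pos: [0.3433, -0.3393, 0.3016]
ee_rot: [3.142, 0.0, -2.235]
force: [-0.2, -0.1, -1.3]
width: 0.0877
t 1.2 pos [ 0.3433 -0.3393  0.3016] rot [ 3.1416  0.     -2.2351] F [-0.2 -0.1 -1.3] w 0.0877 q [-0.37 -0.01 -0.27 -0.   -1.31 -0.29]
shift [-1.2077  0.1679  0.0052] turn [ 0.      0.     -0.6343]
```

```bash
python3 -m inch '0 -1 0.14 0 0 0 -0.634; 0 -1 0.14 0 0 0 -0.634; 0 -1 0.14 0 0 0 -0.634; 0 -1 0.14 0 0 0 -0.634; 0 -1 0.14 0 0 0 -0.634; 0 -1 0.14 0 0 0 -0.634; 0 -1 0.14 0 0 0 -0.634; 0 -1 0.14 0 0 0 -0.634'
python3 d.py .527 -.023 .30 -1.5708
python3 - <<'E'
from station import arm
from h import *
s=arm.get_state();f=arm.grab_frame('wrist');f['s']=s;pickle.dump(f,open('w1.pkl','wb'))
cv2.imwrite('pics/w1.png',f['img'][:,:,::-1]);print(np.round(f['tool_from_camera'],3).tolist(),f['fx'],f['dist'])
E
```

```text
t: 2.0
eef_pos: [0.4958, -0.0778, 0.3007]
ee_rot: [3.14, -0.0, -1.572]
force: [-0.3, 0.0, -0.7]
width: 0.0876
t 2.0 pos [ 0.4958 -0.0778  0.3007] rot [ 3.1397e+00 -4.0000e-04 -1.5719e+00] F [-0.3  0.  -0.7] w 0.0876 q [ 0.24  0.03 -0.24 -0.   -1.31 -0.24]
shift [-0.1826 -0.1038  0.0021] turn [ 0.0018 -0.0004 -0.0011]
[[-0.001, 0.96, 0.279, 0.076], [1.0, 0.001, 0.001, -0.0], [0.001, 0.279, -0.96, -0.159], [0.0, 0.0, 0.0, 1.0]] 284.18377401696046 [0.007001 0.       0.       0.       0.      ]
```

View pics/w1.png

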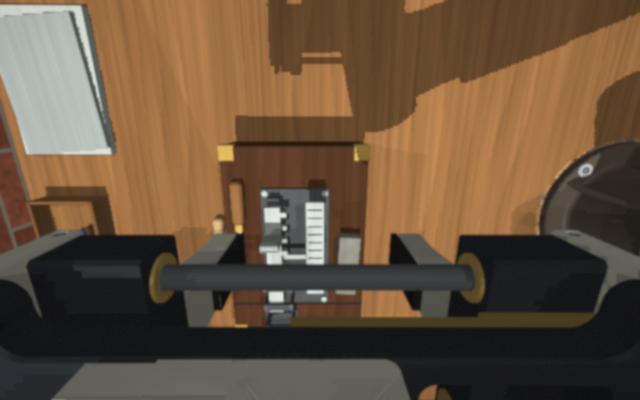

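The wrist view shows the case at rows 145–325, but the gripper's crossbar hides the thumb plate. I'll shift +y for an unobstructed look.

```bash
python3 -m inch '0 -0.9 -0.1 0.15 0 0 0; 0 -0.9 -0.1 0.15 0 0 0; 0 -0.9 -0.1 0.15 0 0 0; 0 -0.9 -0.1 0.15 0 0 0; 0 -0.9 -0.1 0.15 0 0 0; 0 -0.9 -0.1 0.15 0 0 0; 0 -0.9 -0.1 0.15 0 0 0; 0 -0.9 -0.1 0.15 0 0 0; 0 -0.9 -0.1 0.15 0 0 0'
python3 - <<'E'
from station import arm
from h import *
from scipy.spatial.transform import Rotation as R
s=arm.get_state();f=arm.grab_frame('wrist')
T=np.eye(4);T[:3,:3]=R.from_euler('xyz',s['ee_rot']).as_matrix();T[:3,3]=s['eef_pos']
f['T']=T@f['tool_from_camera'];f['extrinsics']=np.linalg.inv(f['T']);pickle.dump(f,open('w2.pkl','wb'))
cv2.imwrite('pics/w2.png',f['img'][:,:,::-1])
P=world(f)
X=np.array([(.527-.028+sx*.012,.032-.02+sy*.065,.123) for sx in(-1,1) for sy in(-1,1)])
print(np.round(proj(f,X)).tolist())
P=P.reshape(-1,3)
m=(P[:,2]>.117)&(P[:,2]<.15)&(P[:,0]>.4)&(P[:,0]<.65)&(abs(P[:,1])<.2)
Q=P[m]
for n,c in(('catch',Q[(Q[:,0]<.525)]),('thumb',Q[Q[:,0]>=.53])):
        print(n,len(c),np.round(np.percentile(c,[1,50,99],axis=0),4).tolist(),cv2.minAreaRect((c[:,:2]*1000).astype(np.float32)))
m=(abs(P[:,2]-0.08)<.006)&(P[:,0]>.3)&(P[:,0]<.8)&(abs(P[:,1])<.3)
print(cv2.minAreaRect((P[m][:,:2]*1000).astype(np.float32)),np.median(P[m][:,2]))
E
```

```text
t: 2.95
eef_pos: [0.5262, 0.1903, 0.2568]
ee_rot: [-3.141, -0.0, -1.575]
force: [-0.3, -0.1, 0.4]
width: 0.0875
[[364.0, -96.0], [358.0, 77.0], [335.0, -96.0], [333.0, 77.0]]
catch 1979 [[0.4874, 0.0148, 0.1211], [0.4993, 0.0438, 0.1236], [0.511, 0.0753, 0.1255]] ((499.06744384765625, 44.67075729370117), (61.7118034362793, 24.13079833984375), 89.6701431274414)Traceback (most recent call last):
  File "<stdin>", line 15, in <module>
    return _quantile_unchecked(
        a, q, axis, out, overwrite_input, method, keepdims, weights)
    return _ureduce(a,
                    func=_quantile_ureduce_func,
    ...<5 lines>...
                    overwrite_input=overwrite_input,
                    method=method)
    r = func(a, **kwargs)
    result = _quantile(arr,
                       quantiles=q,
    ...<2 lines>...
                       out=out,
                       weights=wgt)
    slices_having_nans = np.isnan(arr[-1, ...])
                                  ~~~^^^^^^^^^
IndexError: index -1 is out of bounds for axis 0 with size 0
```

View pics/w2.png

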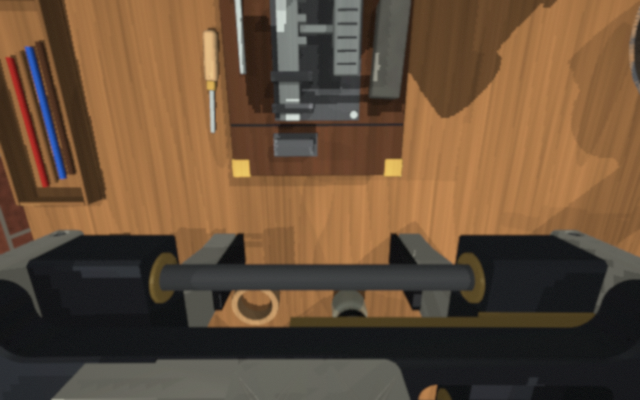

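The plate's +y end is at y≈0.077 and its centre line at x≈0.499, so the case is at about (0.527, 0.032). I'll look once more from y≈0.09 while setting the finger opening.

```bash
python3 -m inch '0.59 0.32 0 0 0 0 0; 0.59 0.32 0 0 0 0 0; 0.59 0.32 0 0 0 0 0; 0.59 0.32 0 0 0 0 0; 0.59 0.32 0 0 0 0 0; 0.59 0.32 0 0 0 0 0'
python3 - <<'E'
from station import arm
from h import *
from scipy.spatial.transform import Rotation as R
s=arm.get_state();f=arm.grab_frame('wrist')
T=np.eye(4);T[:3,:3]=R.from_euler('xyz',s['ee_rot']).as_matrix();T[:3,3]=s['eef_pos']
f['T']=T@f['tool_from_camera'];f['extrinsics']=np.linalg.inv(f['T']);pickle.dump(f,open('w3.pkl','wb'))
cv2.imwrite('pics/w3.png',f['img'][:,:,::-1])
P=world(f)
P=P.reshape(-1,3)
m=(P[:,2]>.117)&(P[:,2]<.15)&(P[:,0]>.4)&(P[:,0]<.65)&(abs(P[:,1])<.2)
Q=P[m]
for n,c in(('catch',Q[(Q[:,0]<.52)]),('thumb',Q[(Q[:,0]>=.535)&(Q[:,2]>.13)])):
        print(n,len(c),np.round(np.percentile(c,[1,50,99],axis=0),4).tolist(),cv2.minAreaRect((c[:,:2]*1000).astype(np.float32)))
m=(abs(P[:,2]-0.08)<.006)&(P[:,0]>.3)&(P[:,0]<.8)&(abs(P[:,1])<.3)
print(cv2.minAreaRect((P[m][:,:2]*1000).astype(np.float32)),np.median(P[m][:,2]))
E
```

```text
t: 3.6
eef_pos: [0.5259, 0.0965, 0.2567]
ee_rot: [-3.141, 0.0, -1.572]
force: [-1.2, 0.7, 0.2]
width: 0.0449
catch 3440 [[0.4875, -0.0526, 0.1212], [0.4994, 0.0041, 0.1235], [0.511, 0.0736, 0.1253]] ((499.15667724609375, 10.61944580078125), (128.8673095703125, 24.04123306274414), 89.96729278564453)
thumb 323 [[0.5431, -0.0043, 0.1312], [0.5547, 0.0001, 0.1433], [0.5668, 0.0049, 0.1452]] ((554.975341796875, 0.3318314552307129), (9.29503059387207, 23.946548461914062), 89.5271224975586)
((527.146728515625, 42.69053649902344), (275.632080078125, 200.60411071777344), 89.84243774414062) 0.08088674847966768
```

View pics/w3.png

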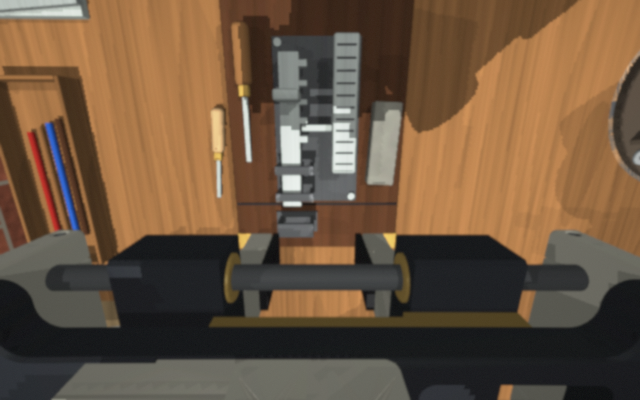

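Consistent: catch centre (0.4992, 0.011), thumb plate centre (0.555, 0.0003), yaw 0. I'll move above the start point at (0.527, -0.025).

```bash
python3 d.py .527 -.025 .165 -1.5708; python3 -m inch '0.59 0.405 -0.003 0 0 0 0; 0.59 0.405 -0.003 0 0 0 0;0.59 0.405 -0.003 0.1 0 0 0;0.59 0.405 -0.003 0.3 0 0 0;0.59 0.405 -0.003 0.3 0 0 0;0.59 0.405 -0.003 0.3 0 0 0;0.59 0.405 -0.003 0.3 0 0 0;0.59 0.405 -0.003 0.3 0 0 0'; python3 d.py .527 -.025 .128 -1.5708
python3 - <<'E'
from station import arm
from h import *
for n in('scene','side'):
    f=arm.grab_frame(n)
    a=f['img'][120:240,260:410] if n=='scene' else f['img'][140:265,280:420]
    cv2.imwrite(f'pics/p1{n}.png',cv2.resize(a[:,:,::-1],None,fx=4.5,fy=4.5,interpolation=2))
E
```

```text
t 3.65 pos [0.5259 0.0967 0.2566] rot [-3.1416e+00  1.0000e-04 -1.5721e+00] F [ 0.  -0.1 -0.7] w 0.0413 q [ 0.55  0.11 -0.25 -0.   -1.21 -0.55]
shift [ 0.4055 -0.0043  0.3052] turn [-0.      0.0001 -0.0012]
t: 4.45
eef_pos: [0.528, -0.0245, 0.1687]
ee_rot: [-3.138, 0.0, -1.571]
force: [-0.2, 0.5, 0.1]
width: 0.0359
t 4.45 pos [ 0.528  -0.0245  0.1687] rot [-3.1384e+00  5.0000e-04 -1.5713e+00] F [-0.2  0.5  0.1] w 0.0359 q [ 0.33  0.16 -0.39  0.   -1.01 -0.33]
shift [0.0019 0.0037 0.1356] turn [-0.003   0.0005 -0.0004]
```

View pics/p1scene.png

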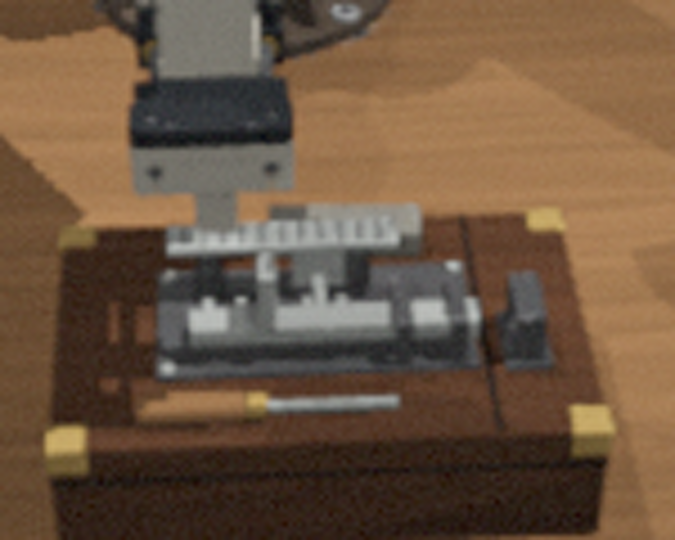

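View pics/p1side.png

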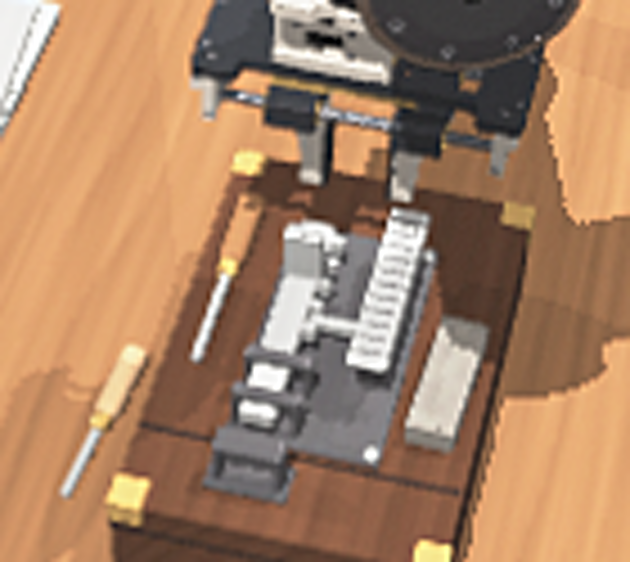

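The fingers stand side by side behind the thumb plate, over the catch plate, and their spacing matches. Descend.

```bash
python3 -m inch '0.59 0.002 0.003 0.06 0 0 0; 0.59 0.002 0.003 0.13 0 0 0; 0.59 0.002 0.003 0.13 0 0 0; 0.59 0.002 0.003 0.13 0 0 0'; python3 d.py .527 -.025 .1145 -1.5708
```

```text
t: 4.95
eef_pos: [0.526, -0.0259, 0.1284]
ee_rot: [-3.141, -0.0, -1.572]
force: [-0.0, 0.8, -0.1]
width: 0.0362
t 4.95 pos [ 0.526  -0.0259  0.1284] rot [-3.1412e+00 -3.0000e-04 -1.5723e+00] F [-0.   0.8 -0.1] w 0.0362 q [ 0.32  0.2  -0.45  0.   -0.92 -0.33]
shift [-0.003  -0.0034  0.0464] turn [-0.0004 -0.0003 -0.0014]
```

```bash
python3 -m inch '0.59 0 -0.003 0.015 0 0 0; 0.59 0 -0.003 0.025 0 0 0; 0.59 0 -0.003 0.035 0 0 0; 0.59 0 -0.003 0.045 0 0 0; 0.59 0 -0.003 0.047 0 0 0; 0.59 0 -0.003 0.047 0 0 0; 0.59 0 -0.003 0.047 0 0 0'; for i in 1 ; do python3 d.py .527 .041 .113 -1.5708; done
python3 - <<'E'
from station import arm
from h import *
f=arm.grab_frame('scene')
cv2.imwrite(f'pics/p2.png',cv2.resize(f['img'][140:220,270:390,::-1],None,fx=6,fy=6,interpolation=2))
s=arm.get_state();print(s['eef_pos'],s['force'],s['moment'])
E
```

```text
t: 5.65
eef_pos: [0.5274, -0.0258, 0.114]
ee_rot: [-3.14, 0.0, -1.572]
force: [4.3, 1.4, 4.2]
width: 0.0357
t 5.65 pos [ 0.5274 -0.0258  0.114 ] rot [-3.1399e+00  3.0000e-04 -1.5725e+00] F [4.3 1.4 4.2] w 0.0357 q [ 0.32  0.22 -0.46  0.   -0.88 -0.32]
shift [-0.2226  0.0016  0.0034] turn [-0.0017  0.0003 -0.0016]
[ 0.52729468 -0.02582203  0.113966  ] [3.54924385 1.0455969  4.84778644] [ 0.47734749 -1.02262672 -0.03913355]
```

View pics/p2.png

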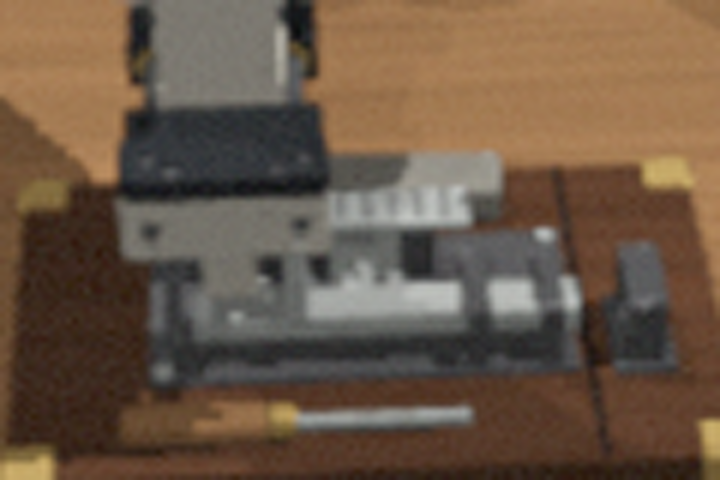

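Fz is about 4.8 N, which suggests roughly 6.5–9 mm of press. I'll press a bit more, watching the force.

```bash
python3 -m inch '0.59 0 0 0.003 0 0 0;0.59 0 0 0.005 0 0 0;0.59 0 0 0.005 0 0 0;0.59 0 0 0.005 0 0 0'
python3 - <<'E'
from station import arm
import numpy as np
for i in range(4):
    s=arm.get_state();arm.grab_frame('side');print(s['eef_pos'],s['force'],s['moment'])
E
```

```text
t: 6.1
eef_pos: [0.5273, -0.0258, 0.1131]
ee_rot: [-3.14, 0.0, -1.572]
force: [1.3, 2.1, 11.9]
width: 0.036
[ 0.52730253 -0.02583744  0.11306831] [ 1.27113211  2.10146974 11.92000842] [ 0.75647162 -0.15745785 -0.01703962]
[ 0.52729715 -0.02585694  0.1130623 ] [ 1.67286455  1.87752498 12.4862303 ] [ 0.89900171 -0.11516454 -0.0496882 ]
[ 0.5273055  -0.02584628  0.11306371] [ 1.8478698   2.87000958 11.15390556] [ 0.82983068 -0.19543086  0.02220242]
[ 0.52730246 -0.02582712  0.11306941] [ 1.12474051  1.98499995 11.63614285] [ 0.82922289 -0.15773671 -0.04592544]
```

At the stop, with 12 N. Now slide slowly.

```bash
python3 -m inch '0.59 -0.01 0 0 0 0 0;0.59 -0.02 0 0 0 0 0;0.59 -0.03 0 0 0 0 0;0.59 -0.04 0 0 0 0 0;0.59 -0.05 0 0 0 0 0;0.59 -0.06 0 0 0 0 0;0.59 -0.06 0 0 0 0 0;0.59 -0.06 0 0 0 0 0'; python3 d.py .527 .041 .113 -1.5708
python3 - <<'E'
from station import arm
from h import *
f=arm.grab_frame('scene')
cv2.imwrite(f'pics/p3.png',cv2.resize(f['img'][140:220,270:390,::-1],None,fx=6,fy=6,interpolation=2))
f=arm.grab_frame('side')
cv2.imwrite(f'pics/p3s.png',cv2.resize(f['img'][140:265,280:420,::-1],None,fx=4.5,fy=4.5,interpolation=2))
E
```

```text
t: 7.1
eef_pos: [0.5262, -0.0101, 0.113]
ee_rot: [3.141, -0.003, -1.572]
force: [0.4, -9.0, 13.8]
width: 0.0358
t 7.1 pos [ 0.5262 -0.0101  0.113 ] rot [ 3.1408 -0.0032 -1.5719] F [ 0.4 -9.  13.8] w 0.0358 q [ 0.36  0.22 -0.47  0.   -0.88 -0.36]
shift [-0.1703 -0.0025 -0.0005] turn [ 0.0007 -0.0031 -0.001 ]
```

View pics/p3.png

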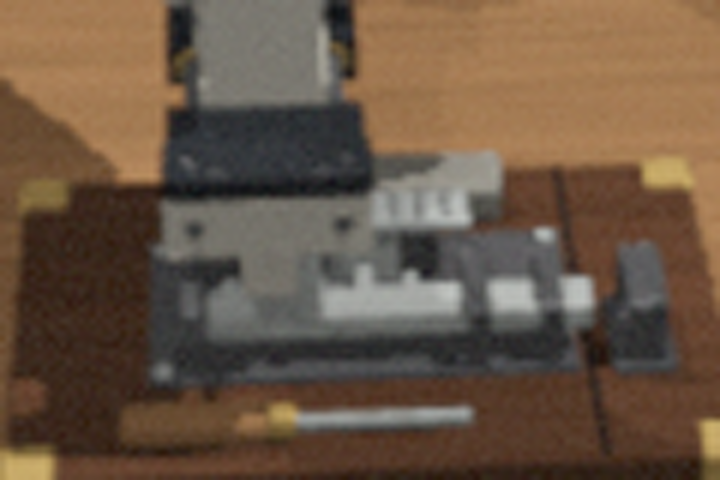

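View pics/p3s.png

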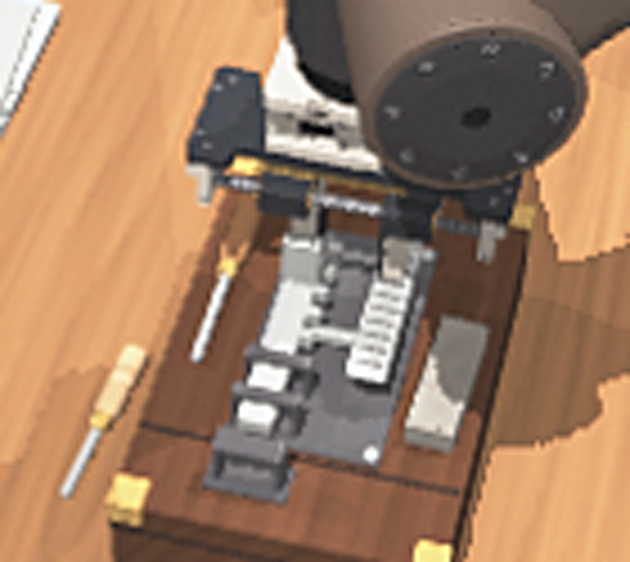

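The bolt is moving: its tip advanced from pixel 580 to 595. Fy is about -9 N and the catch is still down, so I'll continue.

```bash
python3 -m inch '0.59 -0.013 0 0 0 0 0;0.59 -0.027 0 0 0 0 0;0.59 -0.04 0 0 0 0 0;0.59 -0.053 0 0 0 0 0;0.59 -0.067 0 0 0 0 0;0.59 -0.08 0 0 0 0 0;0.59 -0.093 0 0 0 0 0;0.59 -0.105 0 0 0 0 0;0.59 -0.117 0 0 0 0 0;0.59 -0.13 0 0 0 0 0'; python3 d.py .527 .041 .113 -1.5708
```

```text
t: 8.2
eef_pos: [0.5262, 0.0283, 0.113]
ee_rot: [3.141, -0.004, -1.572]
force: [0.5, -12.6, 14.1]
width: 0.0358
t 8.2 pos [0.5262 0.0283 0.113 ] rot [ 3.1405 -0.0041 -1.5722] F [  0.5 -12.6  14.1] w 0.0358 q [ 0.43  0.22 -0.47  0.   -0.88 -0.43]
shift [-0.0422 -0.0026 -0.0001] turn [ 0.001  -0.0039 -0.0014]
```

```bash
python3 -m inch '0.59 -0.008 0 0 0 0 0;0.59 -0.016 0 0 0 0 0;0.59 -0.024 0 0 0 0 0;0.59 -0.032 0 0 0 0 0;0.59 -0.037 0 0 0 0 0;0.59 -0.037 0 0 0 0 0;0.59 -0.037 0 0 0 0 0'; python3 d.py .527 .041 .113 -1.5708
python3 - <<'E'
from station import arm
from h import *
f=arm.grab_frame('scene')
cv2.imwrite(f'pics/p4.png',cv2.resize(f['img'][140:220,270:390,::-1],None,fx=6,fy=6,interpolation=2))
f=arm.grab_frame('side')
cv2.imwrite(f'pics/p4s.png',cv2.resize(f['img'][140:265,280:420,::-1],None,fx=4.5,fy=4.5,interpolation=2))
E
```

```text
t: 8.9
eef_pos: [0.5262, 0.0397, 0.113]
ee_rot: [3.141, -0.004, -1.572]
force: [1.1, -10.9, 14.2]
width: 0.0357
t 8.9 pos [0.5262 0.0397 0.113 ] rot [ 3.1405 -0.0036 -1.5721] F [  1.1 -10.9  14.2] w 0.0357 q [ 0.45  0.22 -0.46  0.   -0.88 -0.45]
shift [-0.0043 -0.0027 -0.0001] turn [ 0.001  -0.0035 -0.0013]
```

View pics/p4.png

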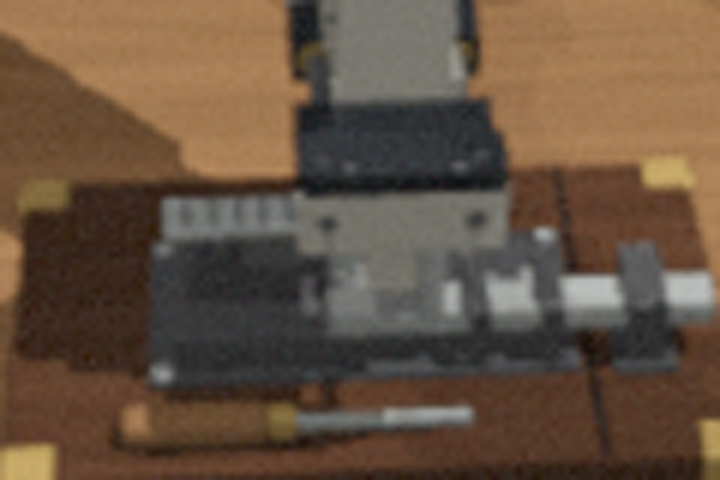

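View pics/p4s.png

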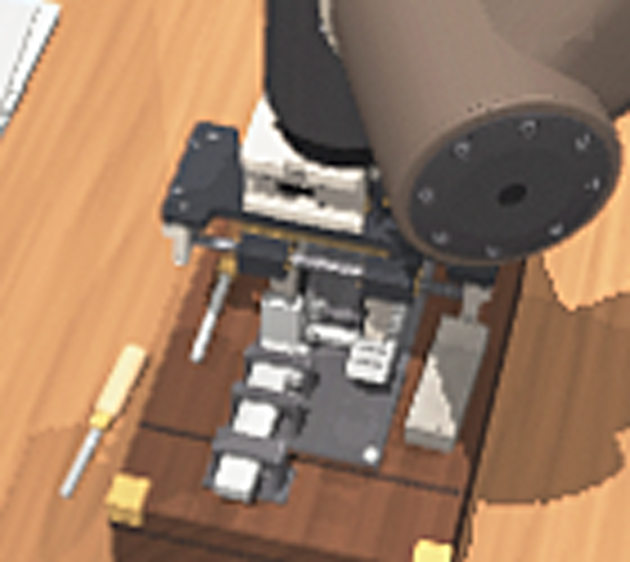

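The bolt now passes the keeper (tip at pixel 712), estimated at about 58 mm. I'll nudge it up to the stop gently.

```bash
python3 -m inch '0.59 -0.004 0 0 0 0 0;0.59 -0.007 0 0 0 0 0;0.59 -0.007 0 0 0 0 0'; python3 d.py .527 .041 .113 -1.5708
```

```text
t: 9.3
eef_pos: [0.5261, 0.04, 0.113]
ee_rot: [3.14, -0.006, -1.573]
force: [3.9, -19.5, 14.7]
width: 0.0359
t 9.3 pos [0.5261 0.04   0.113 ] rot [ 3.1399 -0.006  -1.5729] F [  3.9 -19.5  14.7] w 0.0359 q [ 0.45  0.22 -0.47  0.01 -0.88 -0.46]
shift [-0.0032 -0.003  -0.    ] turn [ 0.0016 -0.0058 -0.002 ]
```

Fy rose to -19.5 N with no further motion, so the bolt is at its stop. Back off a few mm, then lift.

```bash
python3 -m inch '0.59 0.012 0 0 0 0 0;0.59 0.022 0 0 0 0 0;0.59 0.022 0 0 0 0 0;0.59 0.022 0 -0.04 0 0 0;0.59 0.022 0 -0.1 0 0 0;0.59 0.022 0 -0.2 0 0 0;0.59 0.022 0 -0.35 0 0 0;0.59 0.022 0 -0.5 0 0 0;0.59 0.4 0 -0.5 0 0 0;0.59 0.4 0 -0.5 0 0 0;0.59 0.4 0 -0.5 0 0 0;0.59 0.4 0 -0.5 0 0 0'; python3 d.py .527 .041 .113 -1.5708
python3 - <<'E'
from station import arm
from h import *
for n in('scene','side'):
    f=arm.grab_frame(n);P=world(f);P=P.reshape(-1,3)
    m=(P[:,2]>.108)&(P[:,2]<.15)&(P[:,0]>.4)&(P[:,0]<.65)&(P[:,1]>-.07)&(P[:,1]<.2)
    Q=P[m]
    for k,c in(('catch',Q[(Q[:,0]<.52)]),('thumb',Q[(Q[:,0]>=.535)&(Q[:,2]>.13)])):
        print(n,k,len(c),np.round(np.percentile(c,[1,50,99],axis=0),4).tolist() if len(c) else '')
    cv2.imwrite(f'pics/p5{n}.png',cv2.resize(f['img'][140:270,260:420,::-1],None,fx=4.5,fy=4.5,interpolation=2))
E
```

```text
t: 10.5
eef_pos: [0.5248, -0.0779, 0.2612]
ee_rot: [3.138, -0.0, -1.576]
force: [-0.6, 0.6, -0.0]
width: 0.0361
t 10.5 pos [ 0.5248 -0.0779  0.2612] rot [ 3.1385e+00 -3.0000e-04 -1.5762e+00] F [-0.6  0.6 -0. ] w 0.0361 q [ 0.22  0.1  -0.25 -0.   -1.23 -0.23]
shift [-0.3964 -0.0069  0.4939] turn [ 0.003  -0.0003 -0.0051]
scene catch 389 [[0.4877, -0.0524, 0.1097], [0.5044, 0.0161, 0.1222], [0.5135, 0.0733, 0.1259]]
scene thumb 45 [[0.5445, 0.0502, 0.1302], [0.5606, 0.0547, 0.1417], [0.57, 0.0601, 0.1449]]
side catch 321 [[0.4862, -0.0495, 0.1155], [0.4975, 0.0173, 0.1213], [0.51, 0.0768, 0.1264]]
side thumb 49 [[0.5422, 0.0524, 0.1307], [0.5536, 0.0606, 0.139], [0.5653, 0.0652, 0.1463]]
```

View pics/p5scene.png

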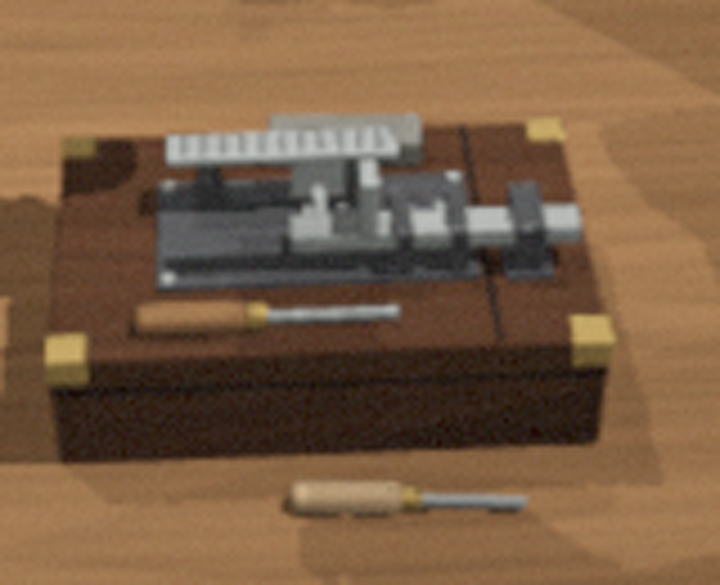

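View pics/p5side.png

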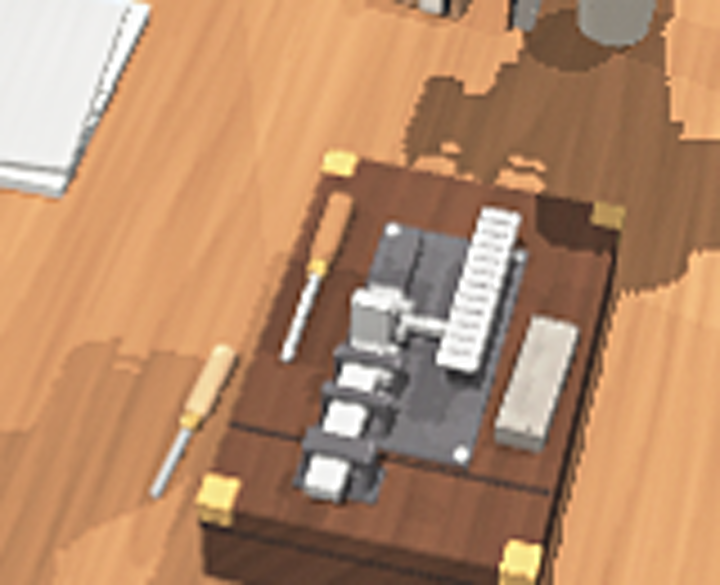

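The bolt is through the keeper, the catch is up again at about 0.122 m, and the gravers and whetstone haven't moved. Handing in.

```bash
python3 -m inch '0.59 0 0 0 0 0 0;0.59 0 0 0 0 0 0;0.59 0 0 0 0 0 0'; python3 -c "
from station import arm
print(arm.job_done())"
```

```text
t: 10.9
eef_pos: [0.5264, -0.0751, 0.2619]
ee_rot: [3.141, -0.0, -1.572]
force: [-0.2, 0.7, 0.5]
width: 0.0362
the job is handed in; nothing more can be done
None
```

The lid is bolted, and I handed the job in at about 10.9 s; no verdict is reported.

- **Catch:** I pressed the plate to its stop with one fingertip (TCP at 113 mm). Wrist Fz was 12–15 N from the stop reading through the slide.
- **Bolt:** The other finger pushed the thumb plate until it stopped moving. Wrist Fy reached -19.5 N there, well under the 40 N limit.
- **Release:** I backed off a few millimetres, lifted clear, and the catch sprang up.

**Last checks:**
- **Thumb plate:** It moved about 55 mm on top of an estimated 4 mm of starting play, so the bolt should be at about 59–60 mm. Its bar shows through the keeper.
- **Catch plate:** The scene and side cameras put its top at about 122 mm and 121 mm. The same cameras read 122 mm for the raised plate at the start, so it is back up.
- **Loose things:** The gravers and whetstone look unmoved. I did not re-measure the jar, cup, tape roll or cork block, but the arm never came near them.
- **Robot:** Wrist force was about zero, with the gripper clear of the case.

**Disagreement:** the two fixed cameras differ by about 5 mm on the thumb plate's y position (0.055 and 0.061 m). They already differed by about that much before the slide, so I put it down to calibration and viewing angle.

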